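Open a sample canister with a squeeze-and-turn cap

TASK

Open the blue sample canister: stand it fully down in the green square holder, carrying it by the ribbed sides of its white cap and not by the orange tabs (they must not be squeezed before it stands in the holder), and let go. Then take the cap anew by both orange tabs, squeeze them together and, with them squeezed, turn the cap anticlockwise until it stops, lift it off and set it gently, right way up and fully inside, on the floor of the white tray. Leave the canister standing in the holder and do not disturb the bottle, the dish and the timer.

Things in the scene. Friction and masses are not known exactly. Their poses are not given: they have to be found in the camera images.
- canister_center (a point): Loose canister, square blue body 60 x 60 mm and 72 mm high, upright; this point is the body's centre, 36 mm over its underside; z up, x and y square to its sides. Above it come a round neck, two small grey forks and the cap. With cap about 0.5 kg and 128 mm high to the tabs' tops. On a bare worktop it may turn along with its cap; in the holder it cannot turn.
- cap_center (a point): Centre of the white round cap (46 mm across, 24 mm high), 15.5 mm over its lower rim, 95.5 mm over the canister's underside while on. Two ribbed flat grips face its own +x and -x: 50 mm apart over their faces, 26 mm wide, from 6.5 mm below to 6.5 mm above this point. Tabs at its own +y and -y. Flat top of the blue body 23.5 mm below this point: keep fingertips above that.
- cap_rim (a point): Centre of the cap's lower rim. Bayonet: locked, it cannot be pulled off, nor turned until both tabs are squeezed. Then it turns anticlockwise seen from above (0.2 N m or so) 66 degrees on the canister to a stop (the canister itself has some 5 degrees of play in the nest); from 55 on it is free to lift. The neck reaches 20 mm up into the cap: lift 30 mm straight up to clear it. Cap with tabs: about 0.1 kg.
- seal_disc (a joint): Black spring seal disc on the neck under the cap, which it presses up with about 15 N: 0 m with the cap locked, rises to 0.004 m when the cap is free (the freed cap rises 4 mm). It stays on the canister.
- tabs_mid (a point): On the cap's axis midway between the upright orange tabs, 38 mm over its lower rim. Tabs: plates 20 mm wide (along cap x), 4 mm thick, 26 to 48 mm over the rim, leaning out: outer faces 60 mm apart at the tops, 42 mm at the feet. Squeezed along the cap's y by about 10 N each they come upright, 38 mm over the outside. Keep fingertips 27 mm or more over the rim (shoulders below).
- tab_a (a joint): Tilt of the tab on the cap's +y side: 0 at rest (toothed in its fork, locked), grows as it is squeezed; from 0.40 rad its tooth is clear; end of travel 0.45 rad. Springs back when let go.
- tab_b (a joint): The same for the tab on the cap's -y side.
- nest (a point): Centre of the floor of the fixed green holder: a grey-walled square nest 66 mm wide inside with walls 6 mm thick that rise 18 mm above this floor, on a green base 118 mm square; the floor is 8 mm above the worktop. z up; x and y along its walls. The canister goes in with its sides along the walls, any of the four ways round.
- tray_floor (a point): Centre of the inner floor of the fixed white tray, 130 x 130 mm inside, floor 5 mm above the worktop, rim 9 mm above the floor. The cap stands on its lower rim (23 mm in radius; tabs out to 31 mm).
- blue_bottle: Bystander: clear laboratory bottle with a blue cap, 69 mm across, 138 mm high; origin at its underside. Not to be moved.
- petri_dish: Bystander: petri dish with reddish medium, 89 mm across, 15 mm high; origin at its underside. Not to be moved.
- timer: Bystander: white bench timer, 66 x 66 x 20 mm; origin at its underside. Not to be moved.
There are look-alikes about, which are no part of the job. Leave any yellow look-alike of the part that bears tray_floor alone.

How it is judged (in metres and radians):
On the way, in this order (a step that is already met when the one before it is completed fails the run):
1. the canister stands home in the holder, let go, its cap still on and locked (horizontal distance between canister_center and nest below 0.012 m and z of canister_center in the frame of nest below 0.04 m and angle between canister_center's own z axis and vertical below 0.06 rad and contact force between the fingers and canister below 0.2 N and contact force between the fingers and cap below 0.2 N and angle between the x axis of cap_center and the x axis of canister_center, either way round below 0.15 rad), for 0.2 s.
2. with both tabs squeezed and the canister in the holder, the cap has been turned free (horizontal distance between canister_center and nest below 0.012 m and z of canister_center in the frame of nest below 0.04 m and angle between canister_center's own z axis and vertical below 0.06 rad and value of joint each of tab_a, tab_b above 0.3 rad and angle between the x axis of cap_center and the x axis of canister_center, either way round above 0.82 rad), for 0.05 s.
At the end, for the whole second after the job is handed in: The canister stands upright on the holder's floor (centre within 12 mm of the nest's, tilted under 0.06 rad); the cap stands right way up (tilt under 0.08 rad) on the tray's floor, its centre within 45 mm of the tray's centre along each side (so wholly inside the rim); both are let go (horizontal distance between canister_center and nest below 0.012 m and z of canister_center in the frame of nest below 0.04 m and angle between canister_center's own z axis and vertical below 0.06 rad and contact force between the fingers and canister below 0.2 N and contact force between the fingers and cap below 0.2 N and x of cap_center in the frame of tray_floor between -0.045 and 0.045 m and y of cap_center in the frame of tray_floor between -0.045 and 0.045 m and z of cap_center in the frame of tray_floor between 0.012 and 0.019 m and not (angle between cap_center's own z axis and vertical above 0.08 rad)); the robot touches nothing.
It fails at once if the tabs are squeezed before the canister stands in the holder, or the canister leaves it with them squeezed (value of joint any of tab_a, tab_b above 0.12 rad and (horizontal distance between canister_center and nest above 0.02 m or z of canister_center in the frame of nest above 0.055 m)).
It fails at once if the cap or canister is dropped from more than about 2 cm ((linear speed of cap above 0.6 m/s and contact force between the fingers and cap below 0.05 N and contact force between the fingers and canister below 0.05 N)).
It fails at once if a bystander is moved more than 20 mm (distance of any of blue_bottle, petri_dish, timer from where it was at the start of the episode above 0.02 m).
It also fails if it takes over 64 s, if anything falls off the work surface, if the arm or the gripper's body presses on something with over 40 N, if the wrist force passes 120 N, or if a joint passes its speed limit or range.

ROBOT

A 6-joint arm with a two-finger parallel gripper is mounted at the origin on a cart in front of the work surface, level with it; the furniture and walls round the work are solid. World frame = base frame: x ahead of the robot, y to its left, z up, the work surface at z = 0. Lengths are in m, angles in degrees, forces in N, time in s.
With the tool pointing down it reaches from about 0.4 to 0.825 m from the base axis. Payload 7 kg.
Tool frame: the origin (TCP) lies midway between the tips of the shut fingers; the grasp point (between the pads) lies 19 mm behind it; z points along the fingers, y is the direction in which the jaws open and shut (so a half turn about z gives the same grasp; the last joint's range is limited). The gripper opens to 88 mm and grips with 3 to 60 N. Pads are 19 mm wide; open, the fingers measure 130 mm over their backs; the gripper's body (78 mm by 193 mm) begins 47 mm behind the grasp point.
Start: joints at [82.111, 20.546, 0.682, 0, -70.136, -16.507], TCP at [0.279, 0.615, 0.227] pointing down, gripper open.
Joint ranges: [-176.03, 176.03], [-82.01, 121.73], [-58.28, 71.71], [-173.87, 95.51], [-174.79, -0.11], [-173.66, 173.66]. Speed limits (degrees/s): [136.94, 136.94, 172.46, 180, 180, 180].

INTERFACE

Orientations are given as [roll, pitch, yaw] about the fixed x, y, z axes, in that order (R = Rz(yaw) Ry(pitch) Rx(roll)).
In Python, from plant import ctrl, snapshot gives the robot as it stands.
- The arm moves only by the shell command python3 -m pendant 'ROWS'. ROWS is JSON, a list of rows, each a list of 7 numbers: the shift along the tool's x, y, z in m, then the turn, a rotation vector about the tool's x, y, z in rad, then the opening, from -1 (shut) to 1 (fully open), so that 0 is half open. In form: [[x, y, z, ax, ay, az, jaw], ...]. A call has 1 to 12 rows; each row is the pose to reach, as a shift and turn from the pose commanded when the call began, along the tool's axes at that moment; what a row does not reach only later rows make up. A row lasts 1/8 s, in which the tool goes at most 62.5 mm and 10.7 degrees, less where a joint would pass 70% of its speed; a pose out of reach is approached as far as the arm can. A call with a gripper value outside its range is refused whole. The fingers move at their own pace and stop on an object; the grip force is fixed at half the most. Time passes only in rows, so rows that repeat a pose let the fingers close. It gives the time, the measured TCP pose, the force and the opening at its end, in the units of the state.
- ctrl.get_obs(): the state, without advancing time (a new reading comes with each control period).
- snapshot(name): name is "scene" or "top" or "wrist"; returns a dict with "image" (420x560x3 uint8, blue, green, red), "mtx" (3x3 intrinsics, pixels), "eye" and "attitude" of the camera in the world; the wrist camera has in their place "tool_from_camera" (4x4, takes a point from camera to tool coordinates, whose origin is the TCP and whose axes are the flange's). Camera axes: x right, y up, looking along -z (the intrinsics and any distortion apply to the point x, -y, -z); pixel columns grow to the right and rows downward; lengths in m; the calibration is good to about 2 mm. The wrist camera is an equidistant fisheye: a pixel r from the principal point sees the ray r / f radians off the axis. A picture is of the moment at which its call begins: read the wrist's pose just before it. There is no depth.
- ctrl.close_job(): hands the job in, once; it reports no verdict.
The state is a dict: "clock": time; "joint_pos": joint angles; "qvel": joint speeds; "tau": joint torques, N m; "tool_pos": TCP position; "orientation": TCP orientation; "force": force on the tool from outside, world axes, zero at the start; "moment": the same for the moment, N m; "opening": finger opening in m.
Only numpy, scipy, OpenCV 4.12 (cv2) and the standard library are available. Lean on these libraries where they do the work, as an engineer would, in place of code of your own. Each camera call takes 0.05 s, during which the arm holds its last target.

## Working session

There is one attempt and no reset: what is moved stays moved. The work goes in short steps, Python scripts to look and compute and a shell command to move; the robot and the scene stay as the last step left them, time stands still between calls to the robot, and variables do not carry over. Pictures are saved under pics/ and viewed, and the job is handed in when it is done.

```bash
ls; mkdir -p pics; python3 - <<'E'
from plant import ctrl, snapshot
import cv2
o=ctrl.get_obs()
for k,v in o.items(): print(k,v)
for n in ["scene","top","wrist"]:
    s=snapshot(n); cv2.imwrite(f"pics/{n}0.png",s["image"])
    print(n,{k:v for k,v in s.items() if k!="image"})
E
```

```text
pics
clock 0.0
joint_pos [ 8.21090290e+01  2.05892885e+01  6.30999583e-01 -1.99600120e-02
 -7.01367096e+01 -1.65078382e+01]
qvel [-0.0589416   0.06169265 -0.09830193  0.01413889  0.08673477  0.04253974]
tau [-7.85475295e-04 -5.82718956e+01  2.93055832e+01  6.99716449e+00
  6.88796034e-03 -1.61645589e-04]
tool_pos [0.27864147 0.6142317  0.22562636]
orientation [ 1.79903585e+02 -9.00589628e-03 -2.44055992e+01]
force [ 0.15853215  0.52755247 -0.31120622]
moment [-0.04313428 -0.01105396  0.00219915]
opening 0.08770593551961765
scene {'mtx': array([[514.50170807,   0.        , 289.19068414],
       [  0.        , 514.50170807, 214.21339108],
       [  0.        ,   0.        ,   1.        ]]), 'eye': array([-0.30444054, -0.53415102,  0.93072114]), 'attitude': array([ 50.56370321,  -0.88172892, -56.15686004])}
top {'mtx': array([[427.97548906,   0.        , 283.71114795],
       [  0.        , 427.97548906, 210.64368887],
       [  0.        ,   0.        ,   1.        ]]), 'eye': array([ 0.4012869 , -0.00136822,  1.02392505]), 'attitude': array([ 11.09353764,   0.61920493, -91.583846  ])}
wrist {'mtx': array([[325.1922621 ,   0.        , 271.46286247],
       [  0.        , 325.1922621 , 207.99903038],
       [  0.        ,   0.        ,   1.        ]]), 'tool_from_camera': array([[ 1.09644367e-03,  9.52450764e-01,  3.04690564e-01,
         8.23975868e-02],
       [ 9.99999248e-01, -1.21164725e-03,  1.89016364e-04,
        -1.04965633e-03],
       [ 5.49206264e-04,  3.04690128e-01, -9.52451376e-01,
        -1.58455107e-01],
       [ 0.00000000e+00,  0.00000000e+00,  0.00000000e+00,
         1.00000000e+00]])}
```

View pics/scene0.png

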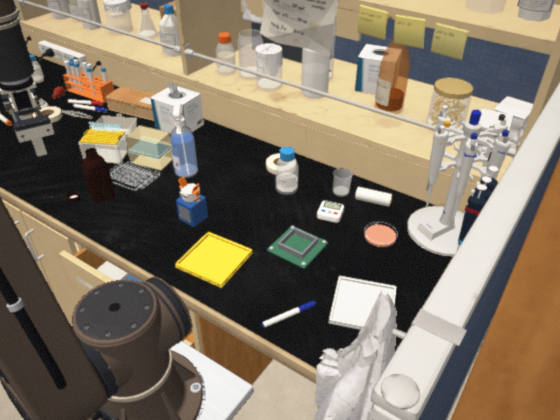

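View pics/top0.png

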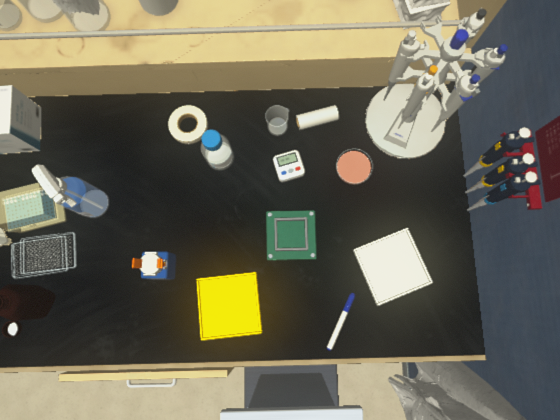

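View pics/wrist0.png

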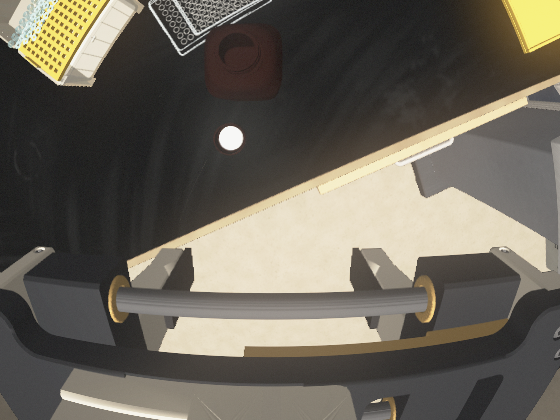

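The canister is at top (153,264) / scene (191,203), the green holder at top (291,235) / scene (297,245). The white tray is at top (393,266), and the yellow square at top (229,305) is the look-alike tray. I'll enlarge these to confirm.

```bash
cat > h.py <<'E'
import numpy as np, cv2
from scipy.spatial.transform import Rotation as R
from scipy.optimize import least_squares
from plant import ctrl, snapshot
def Rw(rpy): return R.from_euler('xyz',rpy,degrees=True).as_matrix()
def ray(s,px):   # fixed cams (world) 
    m=s["mtx"]; d=np.array([(px[0]-m[0,2])/m[0,0],-(px[1]-m[1,2])/m[1,1],-1.])
    return np.array(s["eye"]), Rw(s["attitude"])@(d/np.linalg.norm(d))
def atz(s,px,z):
    e,d=ray(s,px); return e+d*(z-e[2])/d[2]
def proj(s,p):
    c=Rw(s["attitude"]).T@(np.array(p)-s["eye"]); m=s["mtx"]
    return np.array([m[0,2]+m[0,0]*c[0]/-c[2], m[1,2]-m[1,1]*c[1]/-c[2]])
def wcam(o,s):
    T=np.eye(4);T[:3,:3]=Rw(o["orientation"]);T[:3,3]=o["tool_pos"]
    return T@s["tool_from_camera"]
def wray(o,s,px):
    C=wcam(o,s);m=s["mtx"];u=np.array([px[0]-m[0,2],px[1]-m[1,2]]);r=np.hypot(*u);t=r/m[0,0]
    d=np.array([np.sin(t)*u[0]/r,-np.sin(t)*u[1]/r,-np.cos(t)])
    return C[:3,3],C[:3,:3]@d
def watz(o,s,px,z):
    e,d=wray(o,s,px); return e+d*(z-e[2])/d[2]
def wproj(o,s,p):
    C=wcam(o,s);c=C[:3,:3].T@(np.array(p)-C[:3,3]);m=s["mtx"]
    t=np.arctan2(np.hypot(c[0],c[1]),-c[2]);n=np.hypot(c[0],c[1])
    return np.array([m[0,2]+m[0,0]*t*c[0]/n,m[1,2]-m[0,0]*t*c[1]/n])
def tri(rays):
    A=np.zeros((3,3));b=np.zeros(3)
    for e,d in rays:
        P=np.eye(3)-np.outer(d,d);A+=P;b+=P@e
    p=np.linalg.solve(A,b)
    return p,[float(np.linalg.norm((np.eye(3)-np.outer(d,d))@(p-e)))for e,d in rays]
E
python3 - <<'E'
from h import *
s=snapshot("top");c=snapshot("scene")
import pickle;pickle.dump((s,c),open("fix0.pkl","wb"))
cr=lambda im,x,y,w,h,k:cv2.resize(im[y:y+h,x:x+w],None,fx=k,fy=k,interpolation=cv2.INTER_CUBIC)
a=cr(s["image"],115,235,80,60,5);b=cr(s["image"],250,195,80,60,5) if 0 else cr(s["image"],251,205,80,60,5)
d=cr(c["image"],160,170,80,60,5);e=cr(c["image"],258,215,80,60,5)
cv2.imwrite("pics/c1.png",np.vstack([np.hstack([a,b]),np.hstack([d,e])]))
f=cr(s["image"],340,220,110,90,7);cv2.imwrite("pics/c2.png",f[:600,:800])
E
```

```text
(no output)
```

View pics/c1.png

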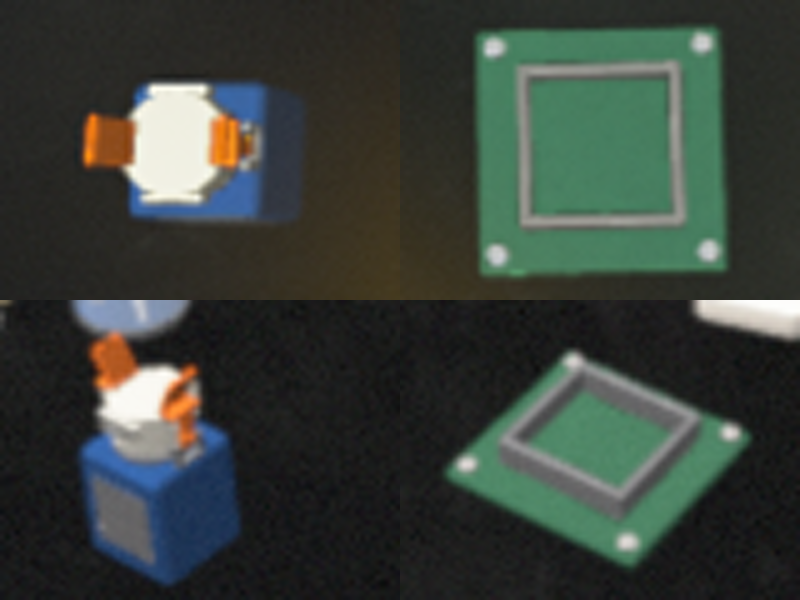

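View pics/c2.png

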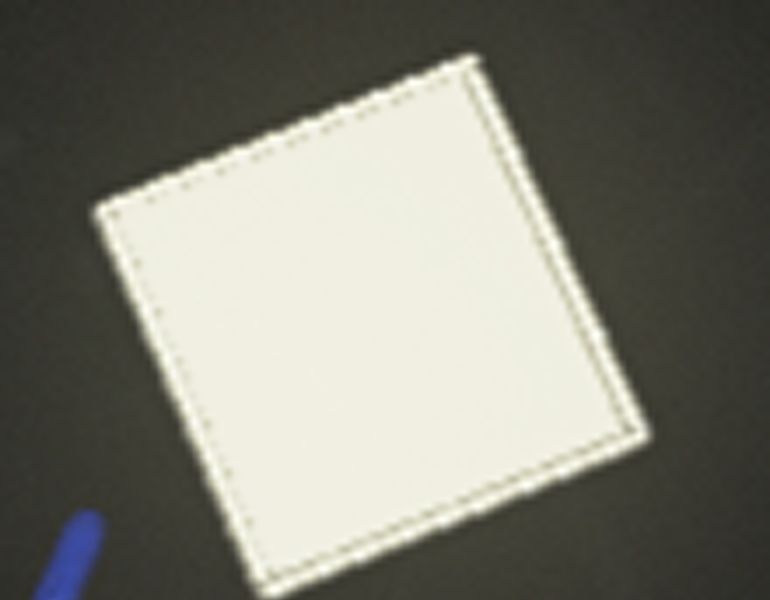

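Crops: the canister has orange tabs along image x and the blue body at top (115+198/5, 235+150/5). The green nest has its grey square at crop (516..686, 62..228). The white tray is confirmed, tilted about 23°; the yellow one is not used.

```bash
python3 - <<'E'
from h import *
import pickle
s,c=pickle.load(open("fix0.pkl","rb"))
t1=lambda u,v:(115+u/5-.1+0*1,235+v/5-.1*0)
def quad(name,pts,z):
    P=np.array([atz(s,p,z) for p in pts]);ctr=P.mean(0)
    ang=[np.degrees(np.arctan2(*(P[(i+1)%4]-P[i])[[1,0]]))%90 for i in range(4)]
    print(name,ctr.round(4),np.round(ang,1),[round(float(np.linalg.norm(P[(i+1)%4]-P[i])),4) for i in range(4)])
    return ctr
f=lambda L:[(251+(u-400)/5-.4,205+v/5-.4) for u,v in L]
n=quad("nest",f([(516,66),(680,62),(686,226),(522,228)]),.026)
t=quad("tray",[(340+u/7-.4,220+v/7-.4) for u,v in [(95,210),(475,57),(650,437),(265,597)]],.014)
# nest from two views: scene crop 4 outer rim corners px=258+(u-400)/5, 215+(v-300)/5
# near-bottom corner match: scene top rim corners: left(500,440) bottom(622,495) right(698,418) top(583,365)
g=lambda u,v:(258+(u-400)/5-.4,215+(v-300)/5-.4)
sc=[g(500,440),g(583,365),g(698,418),g(622,495)]
for a in sc: print("scene rim",atz(c,a,.026).round(4))
for a in f([(516,66),(680,62),(686,226),(522,228)]): print("top rim",atz(s,a,.026).round(4))
# triangulate centers
print(tri([ray(s,np.mean(f([(516,66),(680,62),(686,226),(522,228)]),0)),ray(c,np.mean(sc,0))]))
for nm,p,z in [("body",(115+198/5-.4,235+151/5-.4),.072),("cap flats mid",(115+178/5-.4,235+143/5-.4),.1)]:
    print(nm,atz(s,p,z).round(4))
print("body scene top edges", [atz(c,(160+u/5-.4,170+(v-300)/5-.4),.072).round(4) for u,v in [(80,440),(160,495),(230,438)]])
print(proj(c,[0,0,0]))
E
```

```text
nest [ 0.5418 -0.0111  0.026 ] [89.7 89.9 89.1  0.8] [0.0777, 0.0778, 0.0765, 0.0769]
tray [ 0.4608 -0.2469  0.014 ] [20.1 20.1 20.2 20.5] [0.1405, 0.1372, 0.1395, 0.1375]
scene rim [0.5036 0.0271 0.026 ]
scene rim [0.5778 0.0244 0.026 ]
scene rim [ 0.5768 -0.0485  0.026 ]
scene rim [ 0.5051 -0.0472  0.026 ]
top rim [0.5806 0.028  0.026 ]
top rim [ 0.5802 -0.0498  0.026 ]
top rim [ 0.5025 -0.0496  0.026 ]
top rim [0.5037 0.0269 0.026 ]
(array([ 0.54148931, -0.01093434,  0.0248063 ]), [0.00025701213744424315, 0.0002570121374441829])
body [0.4743 0.2944 0.072 ]
cap flats mid [0.4758 0.2945 0.1   ]
body scene top edges [array([0.4524, 0.3295, 0.072 ]), array([0.4415, 0.2616, 0.072 ]), array([0.5004, 0.264 , 0.072 ])]
[142.79193706 399.95917447]
```

```bash
python3 - <<'E'
from h import *
import pickle
s,c=pickle.load(open("fix0.pkl","rb"))
for n,p,z in [("spray base",(95,205),0),("spray head",(45,180),.2),("bottle cap",(210,139),.138),("bottle base",(219,158),0.02),("timer",(289,166),.02),("dish",(354,166),.015),("brown",(25,300),.0),("white",(12,329),0.05)]:
    print(n,atz(s,p,z).round(3))
for n,p,z in [("spray head",(180,125),.2),("spray base",(184,168),0),("brown",(98,195),0),("brown top",(95,152),.12)]:
    print(n,atz(c,p,z).round(3))
E
```

```text
spray base [0.63  0.467 0.   ]
spray head [0.64  0.479 0.2  ]
bottle cap [0.739 0.16  0.138]
bottle base [0.735 0.159 0.02 ]
timer [ 0.709 -0.012  0.02 ]
dish [ 0.706 -0.171  0.015]
brown [0.406 0.62  0.   ]
white [0.343 0.613 0.05 ]
spray head [0.592 0.424 0.2  ]
spray base [0.644 0.487 0.   ]
brown [0.394 0.598 0.   ]
brown top [0.435 0.62  0.12 ]
```

```bash
python3 -m pendant '[[0.05,0.03,-0.02,0,0,0.2,1],[0.1,0.06,-0.02,0,0,0.4,1],[0.15,0.08,-0.02,0,0,0.6,1],[0.2,0.11,-0.02,0,0,0.8,1],[0.25,0.135,-0.02,0,0,0.97,1],[0.283,0.152,-0.02,0,0,1.145,1],[0.283,0.152,-0.02,0,0,1.145,1],[0.283,0.152,-0.02,0,0,1.145,1]]'
```

```text
clock: 1.25
tool_pos: [0.4737, 0.3595, 0.2466]
orientation: [180.0, 0.0, -90.0]
force: [0.0, 0.3, 0.5]
opening: 0.0876
```

```bash
cat > w.py <<'E'
from h import *
import sys,pickle
o=ctrl.get_obs(); s=snapshot("wrist"); n=sys.argv[1]
pickle.dump((o,s),open(n+".pkl","wb")); cv2.imwrite(f"pics/{n}.png",s["image"])
print(np.round(o["tool_pos"],4),np.round(o["orientation"],2),np.round(o["joint_pos"],1),round(o["clock"],2))
if len(sys.argv)>2:
    x,y,w,h,k=map(int,sys.argv[2:7]); cv2.imwrite(f"pics/{n}c.png",cv2.resize(s["image"][y:y+h,x:x+w],None,fx=k,fy=k,interpolation=cv2.INTER_CUBIC))
E
python3 w.py w1
```

```text
[0.4737 0.3595 0.2466] [ 1.800e+02  1.000e-02 -8.995e+01] [ 56.   12.3  -8.1  -0.  -69.5 -56. ] 1.25
```

View pics/w1.png

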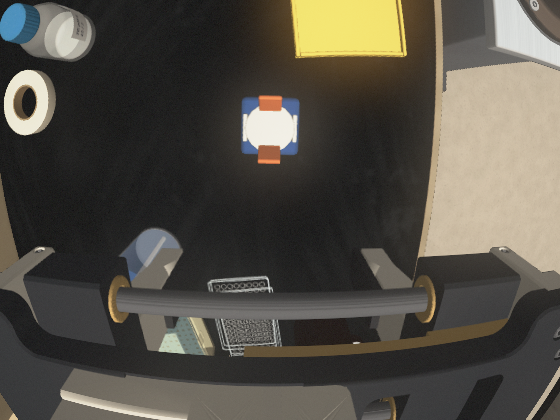

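```bash
python3 -c "
import cv2;im=cv2.imread('pics/w1.png')[85:175,215:325];cv2.imwrite('pics/w1c.png',cv2.resize(im,None,fx=7,fy=6.6,interpolation=2))"; python3 -m pendant '[[0.06,0,0,0,0,0,1],[0.06,0,0,0,0,0,1],[0.06,0,0,0,0,0,1]]'; python3 w.py w2 211 160 130 90 6
```

```text
clock: 1.68
tool_pos: [0.4735, 0.3002, 0.2469]
orientation: [-180.0, 0.0, -89.9]
force: [-0.1, -0.3, -0.3]
opening: 0.0877
[0.4735 0.3002 0.2469] [-1.7997e+02  4.0000e-02 -8.9900e+01] [ 52.4   9.  -12.2  -0.  -68.7 -52.3] 1.68
```

View pics/w1c.png

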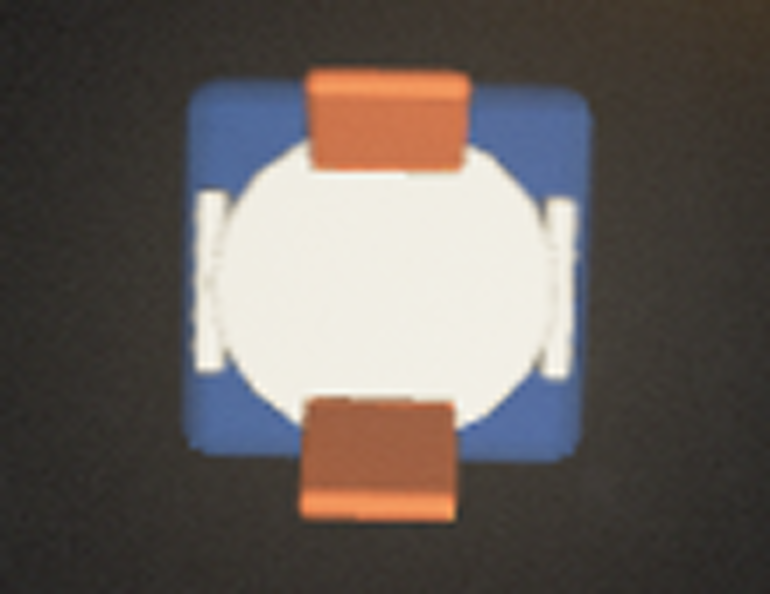

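View pics/w2c.png

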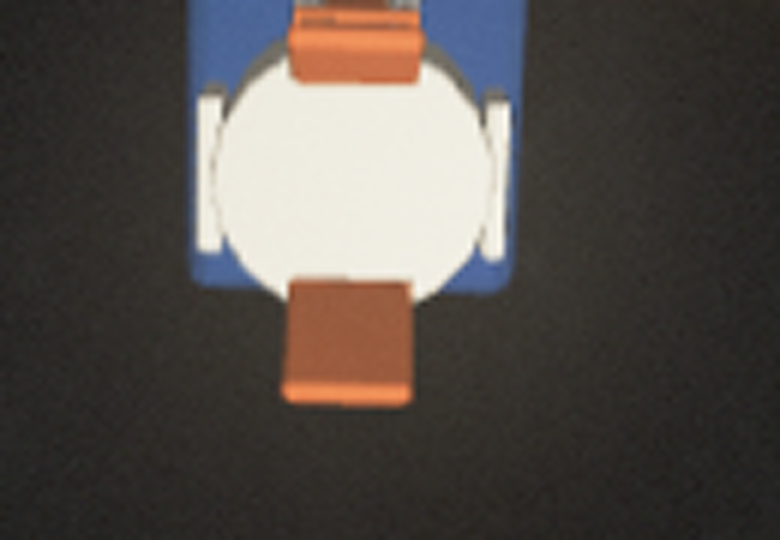

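```bash
python3 - <<'E'
from h import *
import pickle
o1,s1=pickle.load(open("w1.pkl","rb"));o2,s2=pickle.load(open("w2.pkl","rb"))
A=lambda u,v:(215+(u+.5)/7-.5,85+(v+.5)/6.6-.5)
B=lambda u,v:(211+(u+.5)/6-.5,160+(v+.5)/6-.5)
P=[]
for a,b in [((195,191),(198,95)),((195,373),(198,253)),((577,198),(511,100)),((572,378),(503,260)),((301,520),(284,405)),((456,520),(412,406)),((183,455),(190,290)),((580,460),(512,292))]:
    p,r=tri([wray(o1,s1,A(*a)),wray(o2,s2,B(*b))]);P.append(p);print(p.round(4),np.round(r,4))
P=np.array(P);F=P[:4];print("cap",F.mean(0))
for d in (F[1]-F[0],F[3]-F[2],(F[0]+F[1]-F[2]-F[3])/2): print(np.degrees(np.arctan2(d[1],d[0])),np.linalg.norm(d[:2]))
print("fixed z cap:",np.mean([watz(o1,s1,A(*a),.102) for a in [(195,191),(195,373),(577,198),(572,378)]],0),np.mean([watz(o2,s2,B(*a),.102) for a in [(198,95),(198,253),(511,100),(503,260)]],0))
Q=[watz(o1,s1,A(*a),.072) for a in [(188,80),(592,88),(580,460),(183,455)]]
print("body",np.mean(Q,0));
for i in range(4):
    d=Q[(i+1)%4]-Q[i];print(np.degrees(np.arctan2(d[1],d[0]))%90,np.linalg.norm(d))
E
```

```text
[0.5005 0.2835 0.1003] [0.0002 0.0002]
[0.5007 0.3093 0.1023] [0.0001 0.0001]
[0.4501 0.2845 0.099 ] [0. 0.]
[0.451  0.3098 0.1043] [0.0002 0.0002]
[0.4858 0.3264 0.1264] [0. 0.]
[0.4664 0.3262 0.1269] [0.0002 0.0002]
[0.5052 0.3254 0.0717] [0.0003 0.0003]
[0.4467 0.3266 0.0687] [0.0001 0.0001]
cap [0.47555035 0.29675675 0.10147661]
89.4752908711278 0.025813507964238137
87.92059749739654 0.02529282135741866
-0.8159385614091877 0.050067679166049865
fixed z cap: [0.4755375  0.29680211 0.102     ] [0.47553127 0.29669703 0.102     ]
body [0.47556635 0.29654626 0.072     ]
88.83715608661106 0.05815051632775225
89.04891842985802 0.05821753428863227
89.28333449643226 0.05855850771842027
88.65059437845805 0.05867345472016891
```

The cap is at (0.4755, 0.2967) with grip tops at z ≈ 0.1015, which agrees with the text, and yaw about −1°. Next I descend on the ribbed grips.

```bash
python3 -m pendant '[[0.0035,-0.002,0.05,0,0,0.02,1],[0.0035,-0.002,0.09,0,0,0.02,1],[0.0035,-0.002,0.12,0,0,0.02,1],[0.0035,-0.002,0.14,0,0,0.02,1],[0.0035,-0.002,0.155,0,0,0.02,1],[0.0035,-0.002,0.155,0,0,0.02,1]]'; python3 w.py w3
```

```text
clock: 2.48
tool_pos: [0.4752, 0.296, 0.0904]
orientation: [179.9, -0.1, -91.1]
force: [0.3, -0.4, 0.2]
opening: 0.0876
[0.4752 0.296  0.0904] [ 1.7992e+02 -1.0000e-01 -9.1100e+01] [ 52.   17.2 -24.   -0.  -49.  -53. ] 2.48
```

View pics/w3.png

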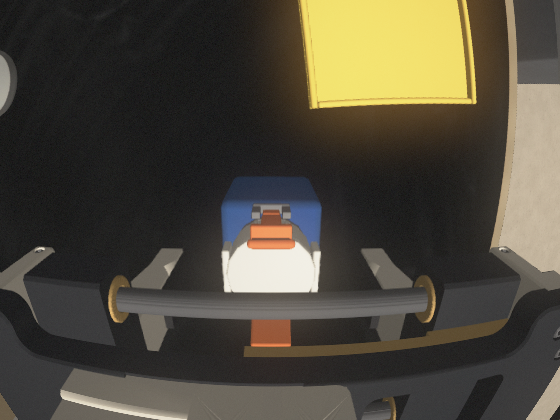

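The cap (270,262) is centred between the fingers at (160,290) and (385,290). I descend the last 11 mm and close.

```bash
python3 -m pendant '[[0,0,0.011,0,0,0,1],[0,0,0.011,0,0,0,1],[0,0,0.011,0,0,0,0.4],[0,0,0.011,0,0,0,0.2],[0,0,0.011,0,0,0,0],[0,0,0.011,0,0,0,-0.4],[0,0,0.011,0,0,0,-0.4],[0,0,0.011,0,0,0,-0.4],[0,0,0.011,0,0,0,-0.4]]'
```

```text
clock: 3.65
tool_pos: [0.4758, 0.2959, 0.0806]
orientation: [-180.0, -0.0, -91.1]
force: [0.1, -0.1, 1.8]
opening: 0.05
```

```bash
python3 -m pendant '[[0,0,-0.01,0,0,0,-0.4],[0,0,-0.03,0,0,0,-0.4],[0,0,-0.05,0,0,0,-0.4],[0,0,-0.07,0,0,0,-0.4],[0,0,-0.07,0,0,0,-0.4]]'; python3 w.py w4; cat > f.py <<'E'
from h import *
import sys,pickle
t=snapshot("top")["image"];c=snapshot("scene")["image"];n=sys.argv[1]
cv2.imwrite(f"pics/{n}.png",np.hstack([cv2.resize(t[190:310,115:335],None,fx=1.8,fy=1.8),cv2.resize(c[150:270,150:370],None,fx=1.8,fy=1.8)]))
E
python3 f.py f4
```

```text
clock: 4.28
tool_pos: [0.4761, 0.2964, 0.1518]
orientation: [-179.9, 0.1, -91.1]
force: [0.2, -0.3, -6.2]
opening: 0.0497
[0.4761 0.2964 0.1518] [-1.7993e+02  1.1000e-01 -9.1150e+01] [ 51.9  13.3 -20.   -0.  -56.6 -53. ] 4.28
```

View pics/f4.png

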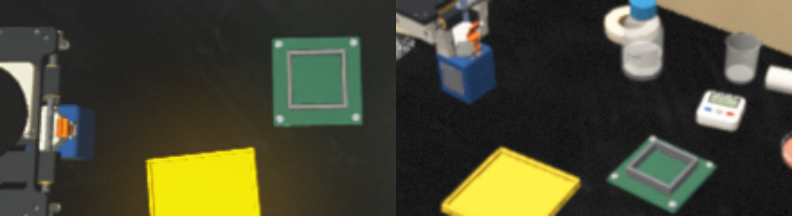

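View pics/w4.png

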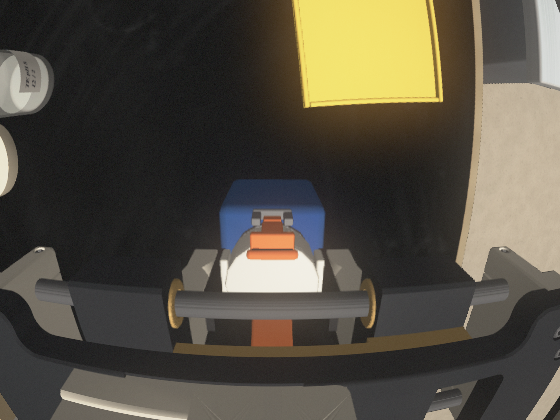

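```bash
python3 -m pendant '[[0.015,-0.005,0,0,0,0,-0.4],[0.04,-0.014,0,0,0,0,-0.4],[0.07,-0.025,0,0,0,0,-0.4],[0.1,-0.036,0,0,0,0,-0.4],[0.13,-0.047,0,0,0,0,-0.4],[0.16,-0.058,0,0,0,0,-0.4],[0.185,-0.066,0,0,0,0,-0.4],[0.195,-0.07,0,0,0,0,-0.4],[0.195,-0.07,0,0,0,0,-0.4],[0.195,-0.07,0,0,0,0,-0.4]]'; python3 w.py w5
```

```text
clock: 5.68
tool_pos: [0.5416, 0.0998, 0.1503]
orientation: [180.0, -0.0, -91.1]
force: [0.2, 0.1, -5.7]
opening: 0.0497
[0.5416 0.0998 0.1503] [179.97  -0.   -91.14] [ 30.8  12.6 -21.2  -0.  -56.3 -31.9] 5.67
```

View pics/w5.png

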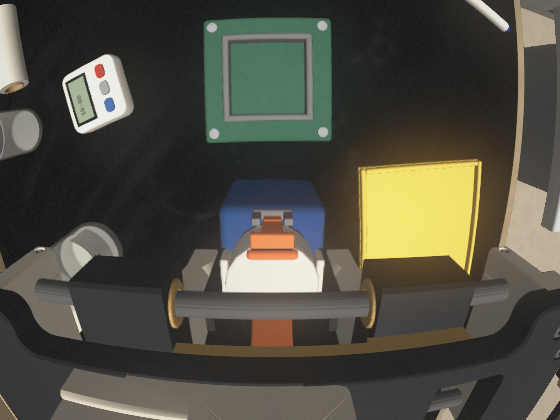

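The green nest is in full view, grey square from (222,35) to (313,121). I'll crop it to read the corners.

```bash
python3 -c "
import cv2;im=cv2.imread('pics/w5.png')[12:150,190:350];cv2.imwrite('pics/w5c.png',cv2.resize(im,(640,552),interpolation=2))
im=cv2.imread('pics/w5.png')[170:270,210:335];cv2.imwrite('pics/w5d.png',cv2.resize(im,(750,600),interpolation=2))"
```

```text
(no output)
```

View pics/w5c.png

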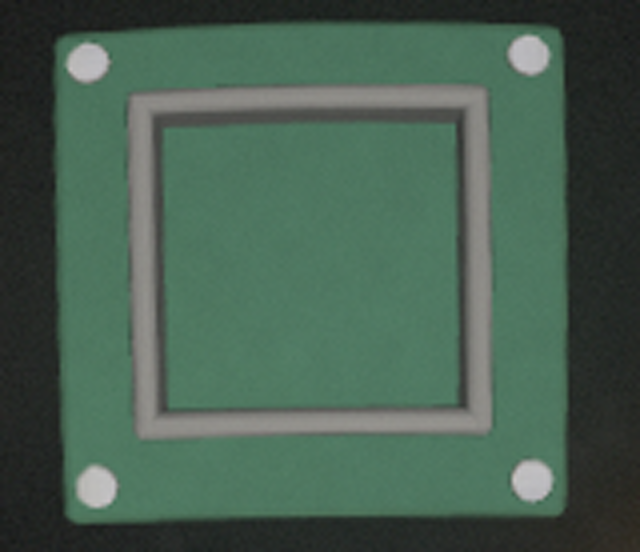

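View pics/w5d.png

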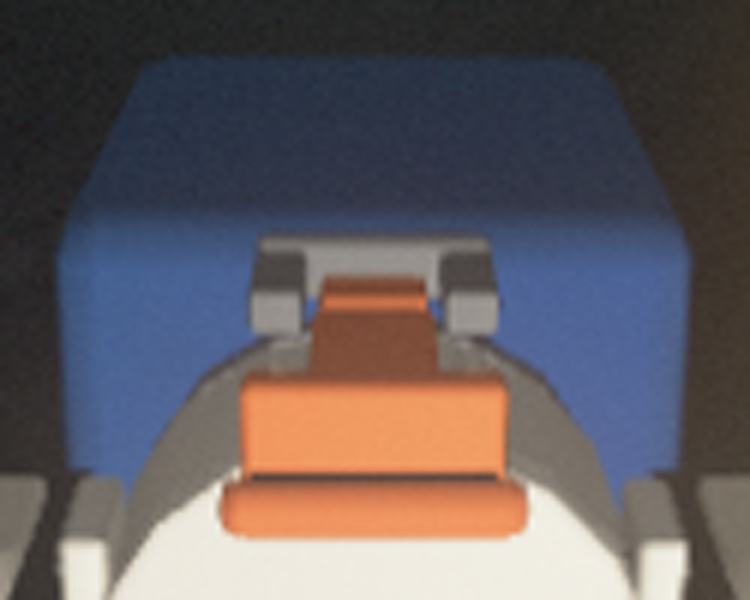

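```bash
python3 - <<'E'
from h import *
import pickle
o,s=pickle.load(open("w5.pkl","rb"));st,sc=pickle.load(open("fix0.pkl","rb"))
A=lambda u,v:(190+(u+.5)/4-.5,12+(v+.5)/4-.5)
B=lambda u,v:(210+(u+.5)/6-.5,170+(v+.5)/6-.5)
def q(L,z):
    Q=[watz(o,s,A(*a),z) for a in L];c=np.mean(Q,0)
    print(c.round(4),[round(float(np.degrees(np.arctan2(*(Q[(i+1)%4]-Q[i])[[1,0]]))%90),1) for i in range(4)],[round(float(np.linalg.norm(Q[(i+1)%4]-Q[i])),4) for i in range(4)])
q([(130,97),(487,88),(491,433),(137,438)],.026)
q([(88,62),(529,54),(532,481),(97,487)],.008)
q([(155,115),(462,108),(466,409),(161,411)],.026)
# height by triangulation of rim corners wrist vs top
T=lambda u,v:(251+(u-400)/5-.4,205+v/5-.4)
for a,b in zip([(130,97),(487,88),(491,433),(137,438)],[(686,226) ,(522,228),(516,66),(680,62)]):pass
print("tri",tri([wray(o,s,np.mean([A(*a) for a in [(130,97),(487,88),(491,433),(137,438)]],0)),ray(st,T(601,145.5))]))
h=.0697
for L,z in [([(72,215),(680,218)],h+.072),([(150,62),(602,62)],h)]:
    Q=[watz(o,s,B(*a),z) for a in L];d=Q[1]-Q[0];print(np.round(Q,4),np.mean(Q,0).round(4),np.degrees(np.arctan2(d[1],d[0]))%90)
E
```

```text
[ 0.5429 -0.009   0.026 ] [0.2, 89.9, 89.6, 89.7] [0.0763, 0.0765, 0.0765, 0.0757]
[ 0.543  -0.0097  0.008 ] [89.7, 89.7, 89.6, 89.6] [0.1008, 0.1012, 0.1009, 0.101]
[ 0.5429 -0.0094  0.026 ] [0.0, 89.9, 89.2, 89.7] [0.0655, 0.0666, 0.0657, 0.0656]
tri (array([ 0.54354516, -0.01042392,  0.00724123]), [0.0010502335538537572, 0.0010502335538538346])
[[0.568  0.0696 0.1417]
 [0.513  0.0709 0.1417]] [0.5405 0.0702 0.1417] 88.60800859347938
[[0.5688 0.0718 0.0697]
 [0.5119 0.0728 0.0697]] [0.5403 0.0723 0.0697] 88.915981410625
```

```bash
python3 -m pendant '[[0.015,-0.0005,0,0,0,0,-0.4],[0.04,-0.0012,0,0,0,-0.008,-0.4],[0.07,-0.0024,0,0,0,-0.016,-0.4],[0.095,-0.0035,0,0,0,-0.016,-0.4],[0.11,-0.0038,0,0,0,-0.016,-0.4],[0.11,-0.0038,0.015,0,0,-0.016,-0.4],[0.11,-0.0038,0.03,0,0,-0.016,-0.4],[0.11,-0.0038,0.03,0,0,-0.016,-0.4],[0.11,-0.0038,0.03,0,0,-0.016,-0.4]]'; python3 w.py w6 190 150 160 120 5
```

```text
clock: 6.85
tool_pos: [0.5436, -0.0101, 0.1205]
orientation: [180.0, -0.0, -90.2]
force: [0.8, 0.9, -7.2]
opening: 0.0494
[ 0.5436 -0.0101  0.1205] [ 1.7999e+02 -2.0000e-02 -9.0170e+01] [ 19.6  13.7 -24.1   0.  -52.1 -19.8] 6.85
```

View pics/w6c.png

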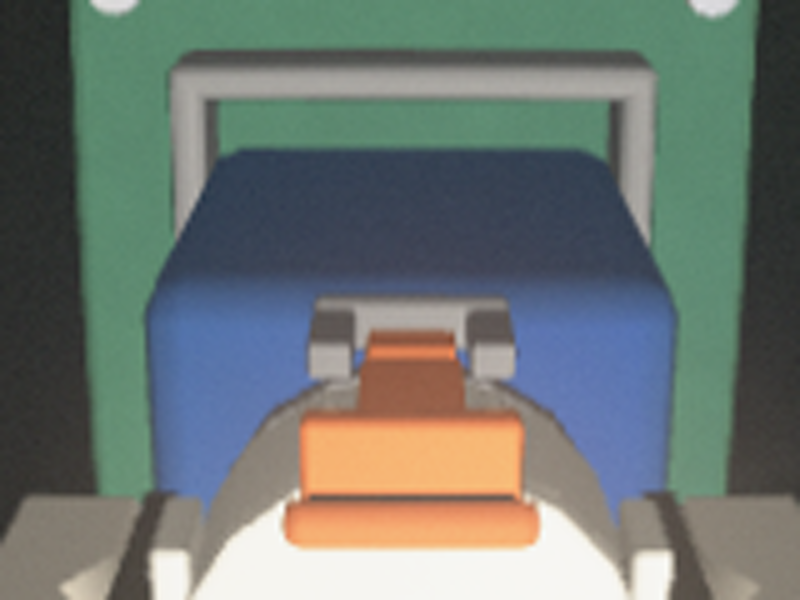

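```bash
python3 - <<'E'
from h import *
import pickle
o,s=pickle.load(open("w6.pkl","rb"))
B=lambda u,v:(190+(u+.5)/5-.5,150+(v+.5)/5-.5)
for L,z in [([(172,65),(655,65)],.026),([(206,98),(622,98)],.026),([(222,153),(604,153)],.04),([(160,290),(667,290)],.112)]:
    Q=[watz(o,s,B(*a),z) for a in L];d=Q[1]-Q[0];print(np.round(Q,4),np.mean(Q,0).round(4),np.degrees(np.arctan2(d[1],d[0]))%90,np.linalg.norm(d))
E
```

```text
[[ 0.581  -0.0487  0.026 ]
 [ 0.5045 -0.0485  0.026 ]] [ 0.5428 -0.0486  0.026 ] 89.89603049470841 0.07653102014761624
[[ 0.5757 -0.0432  0.026 ]
 [ 0.5096 -0.0431  0.026 ]] [ 0.5427 -0.0432  0.026 ] 89.89465386689614 0.06609586601649105
[[ 0.5718 -0.0374  0.04  ]
 [ 0.514  -0.0373  0.04  ]] [ 0.5429 -0.0374  0.04  ] 89.8875146955373 0.0577634125070728
[[ 0.5706 -0.0386  0.112 ]
 [ 0.5155 -0.0385  0.112 ]] [ 0.5431 -0.0385  0.112 ] 89.87665981141032 0.05507532572644021
```

Centred within about 1 mm. I'll nudge 1 mm in −y and lower in stages.

```bash
python3 -m pendant '[[0.001,0,0.006,0,0,0,-0.4],[0.001,0,0.012,0,0,0,-0.4],[0.001,0,0.018,0,0,0,-0.4],[0.001,0,0.022,0,0,0,-0.4],[0.001,0,0.026,0,0,0,-0.4],[0.001,0,0.026,0,0,0,-0.4]]';python3 -m pendant '[[0,0,0.003,0,0,0,-0.4],[0,0,0.005,0,0,0,-0.4],[0,0,0.006,0,0,0,-0.4],[0,0,0.006,0,0,0,-0.4]]'
```

```text
clock: 7.65
tool_pos: [0.5432, -0.0116, 0.0942]
orientation: [180.0, -0.0, -90.2]
force: [-0.1, 0.2, -6.1]
opening: 0.0497
clock: 8.15
tool_pos: [0.5434, -0.0116, 0.0887]
orientation: [-180.0, -0.0, -90.2]
force: [-1.2, 0.5, -4.2]
opening: 0.0495
```

```bash
python3 -m pendant '[[0,0,0.001,0,0,0,-0.4],[0,0,0.0015,0,0,0,-0.4],[0,0,0.0015,0,0,0,-0.4]]'; python3 f.py f7
```

```text
clock: 8.52
tool_pos: [0.5438, -0.0116, 0.0886]
orientation: [-179.9, -0.0, -90.2]
force: [-5.7, 0.7, 9.6]
opening: 0.0499
```

View pics/f7.png

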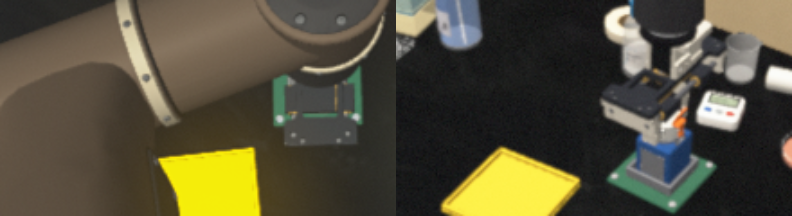

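```bash
python3 -m pendant '[[0,0,0,0,0,0,0.4],[0,0,0,0,0,0,1],[0,0,0,0,0,0,1],[0,0,0,0,0,0,1],[0,0,-0.02,0,0,0,1],[0,0,-0.06,0,0,0,1],[-0.03,0,-0.11,0,0,0,1],[-0.06,0,-0.14,0,0,0,1],[-0.06,0,-0.14,0,0,0,1],[-0.06,0,-0.14,0,0,0,1]]'; python3 w.py w8 200 80 150 110 5
```

```text
clock: 9.88
tool_pos: [0.5432, 0.0484, 0.2265]
orientation: [180.0, -0.0, -90.2]
force: [-0.2, -0.1, -0.8]
opening: 0.0873
[0.5432 0.0484 0.2265] [179.95  -0.   -90.21] [ 25.7   8.4 -15.7  -0.  -65.9 -25.9] 9.88
```

View pics/w8c.png

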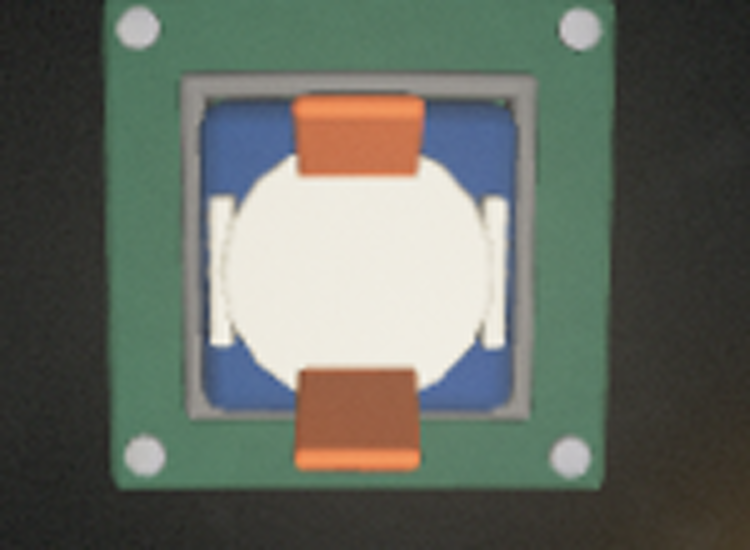

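The canister is seated in the nest with the cap still locked and square. I'll measure the cap and tabs now.

```bash
python3 - <<'E'
from h import *
import pickle
o,s=pickle.load(open("w8.pkl","rb"))
B=lambda u,v:(200+(u+.5)/5-.5,80+(v+.5)/5-.5)
L=[(208,196),(211,346),(503,348),(507,197)]
Q=[watz(o,s,B(*a),.110) for a in L];print("cap",np.mean(Q,0).round(4),np.round(Q,4))
for i in range(4):
    d=Q[(i+1)%4]-Q[i];print(round(float(np.degrees(np.arctan2(d[1],d[0])))%90,2),np.linalg.norm(d).round(4))
T=[(293,113),(423,113),(296,468),(419,468)]
Q=[watz(o,s,B(*a),.135) for a in T];print("tabs",np.mean(Q,0).round(4),np.round(Q,4))
E
```

```text
cap [ 0.5432 -0.0108  0.11  ] [[ 0.5682 -0.0238  0.11  ]
 [ 0.5681  0.0019  0.11  ]
 [ 0.5185  0.0023  0.11  ]
 [ 0.5181 -0.0235  0.11  ]]
0.16 0.0256
89.43 0.0496
89.15 0.0258
89.64 0.0501
tabs [ 0.5431 -0.0095  0.135 ] [[ 0.5528 -0.0372  0.135 ]
 [ 0.5332 -0.0371  0.135 ]
 [ 0.5529  0.0181  0.135 ]
 [ 0.5336  0.0182  0.135 ]]
```

```bash
python3 -m pendant '[[0.01,0,0,0,0,0.18,1],[0.02,0,0,0,0,0.36,1],[0.03,0,0,0,0,0.54,1],[0.04,0,0,0,0,0.72,1],[0.05,0,0,0,0,0.9,1],[0.059,0,0,0,0,1.08,1],[0.059,0,0,0,0,1.26,1],[0.059,0,0,0,0,1.42,1],[0.059,0,0,0,0,1.574,1],[0.059,0,0,0,0,1.574,1],[0.059,0,0.05,0,0,1.574,1],[0.059,0,0.05,0,0,1.574,1]]'; python3 w.py w9
```

```text
clock: 11.42
tool_pos: [0.5406, -0.0115, 0.1736]
orientation: [-179.9, -0.4, 179.7]
force: [-0.7, 0.0, 1.8]
opening: 0.0874
[ 0.5406 -0.0115  0.1736] [-179.9    -0.44  179.7 ] [ 1.950e+01  1.060e+01 -2.030e+01 -1.000e-01 -5.950e+01 -1.098e+02] 11.43
```

View pics/w9.png

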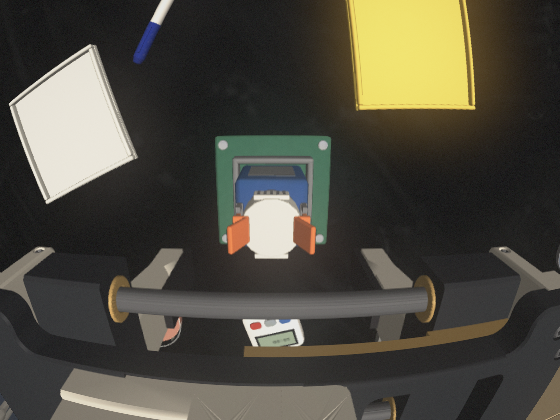

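```bash
python3 -m pendant '[[0,0,0.01,0,0,0,1],[0,0,0.02,0,0,0,1],[0,0,0.03,0,0,0,1],[0,0,0.03,0,0,0,1],[0,0,0.03,0,0,0,1]]'; python3 w.py w10 190 130 170 130 4
```

```text
clock: 12.1
tool_pos: [0.5436, -0.0105, 0.1473]
orientation: [-180.0, 0.0, 179.6]
force: [-0.5, 0.5, 0.3]
opening: 0.0879
[ 0.5436 -0.0105  0.1473] [-1.7999e+02  1.0000e-02  1.7960e+02] [  19.6   12.1  -22.3    0.   -55.6 -110. ] 12.1
```

View pics/w10.png

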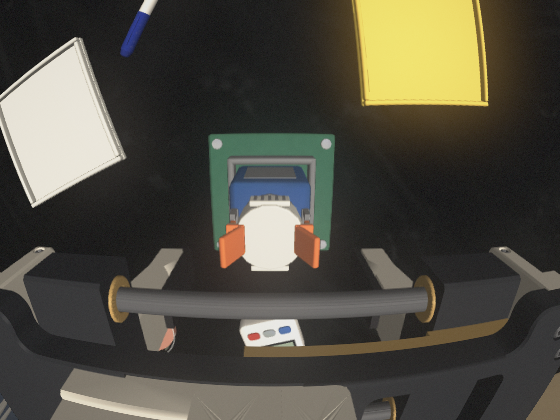

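```bash
python3 -m pendant '[[0,0,0.015,0,0,0,1],[0,0,0.03,0,0,0,1],[0,0,0.03,0,0,0,1],[0,0,0.03,0,0,0,0.4],[0,0,0.03,0,0,0,0.2],[0,0,0.03,0,0,0,0],[0,0,0.03,0,0,0,-0.3],[0,0,0.03,0,0,0,-0.6],[0,0,0.03,0,0,0,-0.6],[0,0,0.03,0,0,0,-0.6],[0,0,0.03,0,0,0,-0.6]]'; python3 w.py w11 190 170 170 130 4
```

```text
clock: 13.52
tool_pos: [0.543, -0.0105, 0.1166]
orientation: [180.0, -0.1, 179.6]
force: [-0.8, 0.0, -4.3]
opening: 0.0372
[ 0.543  -0.0105  0.1166] [ 1.8000e+02 -6.0000e-02  1.7958e+02] [  19.6   14.   -24.4   -0.   -51.7 -110. ] 13.53
```

View pics/w11c.png

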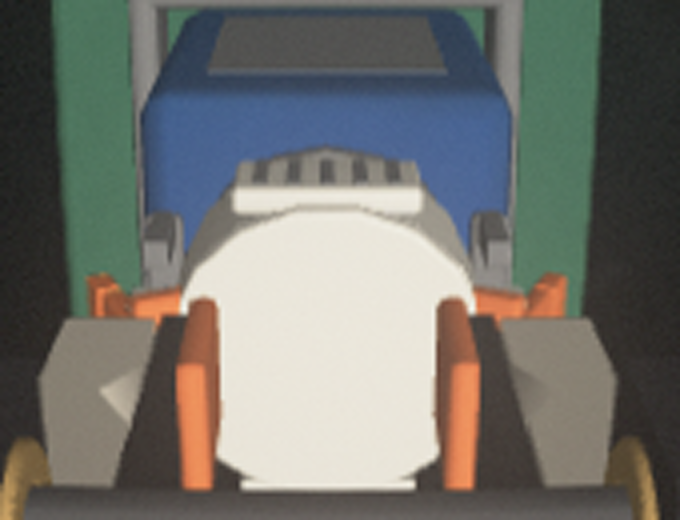

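Both tabs are squeezed upright (37 mm over the outside). Now I turn anticlockwise, which is negative about tool z.

```bash
python3 -m pendant '[[0,0,0,0,0,-0.08,-0.6],[0,0,0,0,0,-0.16,-0.6],[0,0,0,0,0,-0.25,-0.6],[0,0,0,0,0,-0.34,-0.6],[0,0,0,0,0,-0.43,-0.6],[0,0,0,0,0,-0.52,-0.6],[0,0,0,0,0,-0.61,-0.6],[0,0,0,0,0,-0.7,-0.6],[0,0,0,0,0,-0.7,-0.6]]'; python3 -c "
from h import *
o=ctrl.get_obs();print(o['moment'],o['force'])"; python3 w.py w12 190 170 170 130 4
```

```text
clock: 14.7
tool_pos: [0.5432, -0.0105, 0.1168]
orientation: [180.0, -0.0, -140.3]
force: [-0.2, -0.4, -4.8]
opening: 0.0377
[ 0.03554265  0.08929252 -0.00807235] [-0.22816106 -0.44940761 -4.81651825]
[ 0.5432 -0.0105  0.1168] [ 1.7998e+02 -3.0000e-02 -1.4034e+02] [ 19.6  14.  -24.4  -0.  -51.7 -69.9] 14.7
```

View pics/w12c.png

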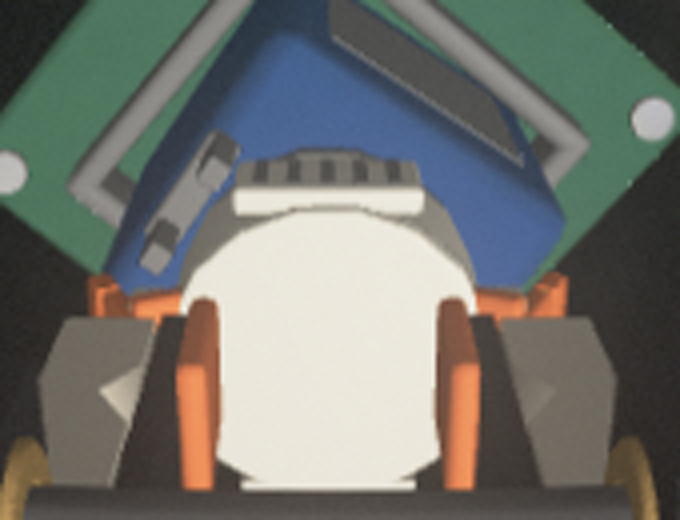

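The cap turns with the gripper and the canister stays. I continue to the stop, watching the moment.

```bash
python3 -m pendant '[[0,0,0,0,0,-0.08,-0.6],[0,0,0,0,0,-0.16,-0.6],[0,0,0,0,0,-0.24,-0.6],[0,0,0,0,0,-0.31,-0.6],[0,0,0,0,0,-0.37,-0.6],[0,0,0,0,0,-0.37,-0.6]]'; python3 -c "
from h import *
o=ctrl.get_obs();print(o['moment'],o['force'])";python3 -m pendant '[[0,0,0,0,0,-0.03,-0.6],[0,0,0,0,0,-0.06,-0.6],[0,0,0,0,0,-0.09,-0.6],[0,0,0,0,0,-0.09,-0.6]]'; python3 -c "
from h import *
o=ctrl.get_obs();print(o['moment'],o['force'])"; python3 w.py w13 190 170 170 130 4
```

```text
clock: 15.5
tool_pos: [0.5441, -0.0106, 0.1188]
orientation: [-179.9, 0.0, -119.1]
force: [-4.3, -0.2, 10.7]
opening: 0.0372
[0.21838876 1.69139907 0.02353782] [-4.31202718 -0.20534574 10.74164715]
clock: 16.0
tool_pos: [0.5442, -0.0104, 0.119]
orientation: [-179.9, 0.1, -114.0]
force: [-4.4, 1.9, 12.2]
opening: 0.0375
[ 0.69719852  1.92310784 -0.01806692] [-4.42820067  1.93525833 12.15324762]
[ 0.5442 -0.0104  0.119 ] [-1.7989e+02  5.0000e-02 -1.1401e+02] [ 19.6  13.8 -24.3   0.  -51.8 -43.6] 16.0
```

View pics/w13c.png

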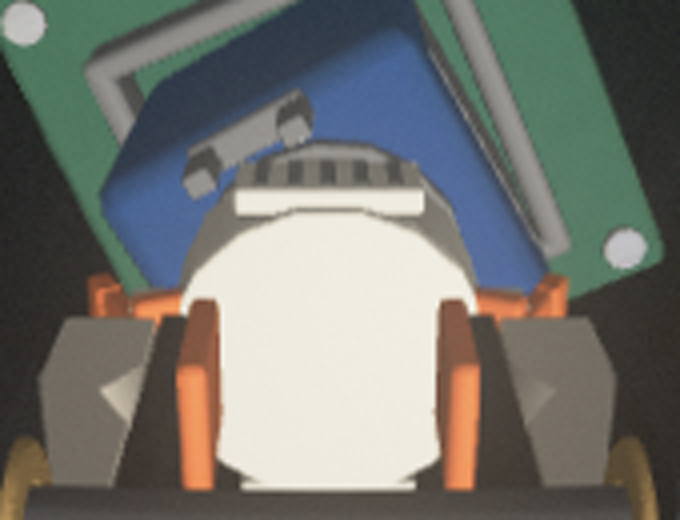

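```bash
python3 -m pendant '[[0,0,-0.001,0,0,-0.03,-0.6],[0,0,-0.002,0,0,-0.06,-0.6],[0,0,-0.002,0,0,-0.08,-0.6],[0,0,-0.002,0,0,-0.08,-0.6]]'; python3 -c "
from h import *
o=ctrl.get_obs();print(o['moment'],o['force'])"; python3 w.py w14 190 170 170 130 4
```

```text
clock: 16.55
tool_pos: [0.5441, -0.0104, 0.1203]
orientation: [-179.9, 0.0, -109.4]
force: [-3.2, 1.5, 7.6]
opening: 0.0378
[ 0.7430442   1.38475021 -0.06429103] [-3.23268235  1.54739059  7.6421669 ]
[ 0.5441 -0.0104  0.1203] [-1.7992e+02  4.0000e-02 -1.0941e+02] [ 19.6  13.7 -24.2   0.  -52.  -39. ] 16.55
```

View pics/w14c.png

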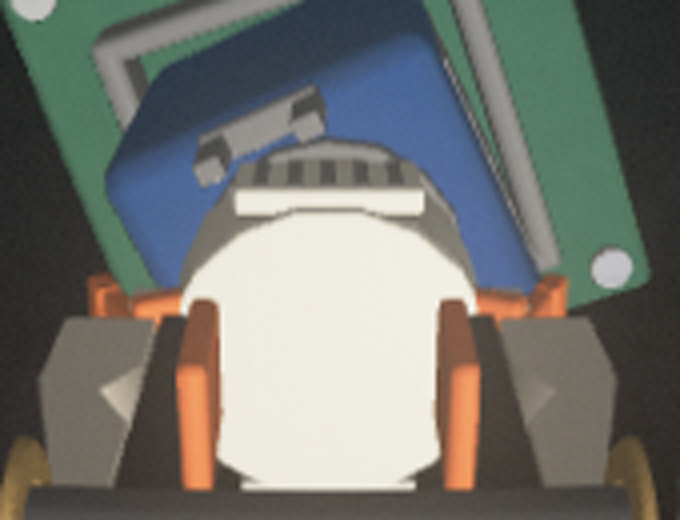

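The cap has turned 71°, taking up the stop and the nest play. Now the lift, straight up and slow at first.

```bash
python3 -m pendant '[[0,0,-0.003,0,0,0,-0.6],[0,0,-0.006,0,0,0,-0.6],[0,0,-0.01,0,0,0,-0.6],[0,0,-0.014,0,0,0,-0.6],[0,0,-0.018,0,0,0,-0.6],[0,0,-0.018,0,0,0,-0.6]]'; python3 w.py w15 170 130 200 150 4
```

```text
clock: 17.35
tool_pos: [0.5437, -0.0105, 0.1375]
orientation: [-180.0, 0.0, -109.4]
force: [0.4, 0.1, -1.9]
opening: 0.0373
[ 0.5437 -0.0105  0.1375] [-1.7996e+02  2.0000e-02 -1.0937e+02] [ 19.6  12.7 -23.    0.  -54.3 -38.9] 17.35
```

View pics/w15c.png

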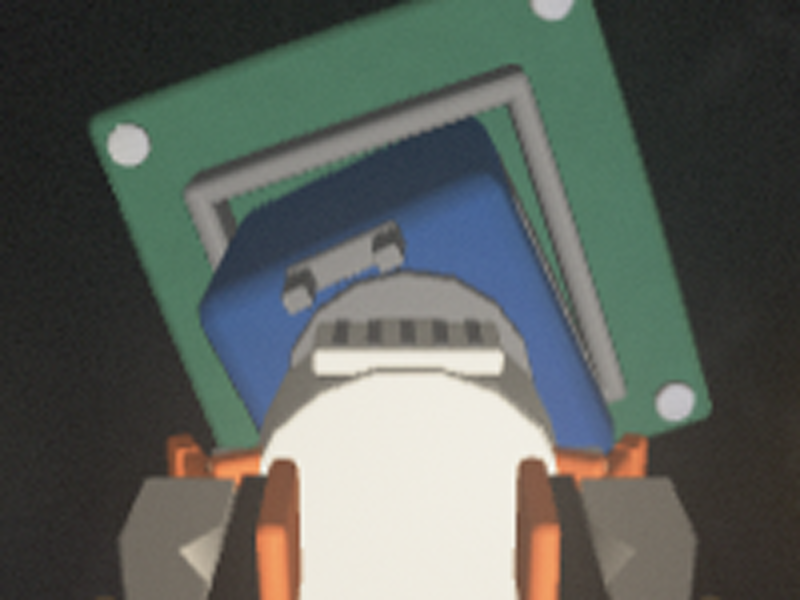

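```bash
python3 -m pendant '[[0,0,-0.01,0,0,0,-0.6],[0,0,-0.025,0,0,0,-0.6],[0,0,-0.045,0,0,0,-0.6],[0.015,0,-0.06,0,0,0,-0.6],[0.04,0,-0.06,0,0,0,-0.6],[0.07,0,-0.06,0,0,0,-0.6],[0.1,0,-0.06,0,0,0,-0.6],[0.13,0,-0.06,0,0,0,-0.6],[0.155,0,-0.06,0,0,0,-0.6],[0.165,0,-0.06,0,0,0,-0.6],[0.165,0,-0.06,0,0,0,-0.6],[0.165,0,-0.06,0,0,0,-0.6]]'; python3 w.py w16; python3 f.py f16
```

```text
clock: 18.9
tool_pos: [0.489, -0.1659, 0.1973]
orientation: [-180.0, 0.0, -109.4]
force: [0.2, 0.3, -0.8]
opening: 0.0373
[ 0.489  -0.1659  0.1973] [-1.7998e+02  1.0000e-02 -1.0936e+02] [  3.1   6.8 -21.6  -0.  -61.5 -22.4] 18.9
```

View pics/w16.png

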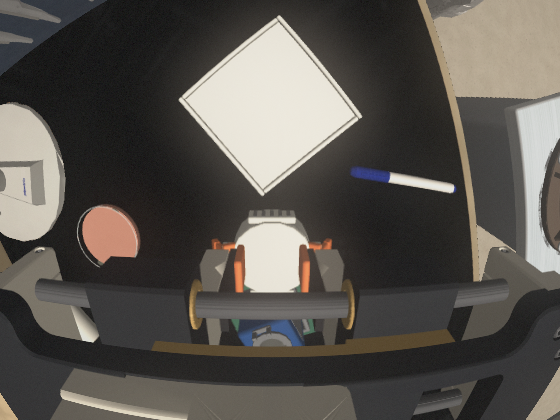

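View pics/f16.png

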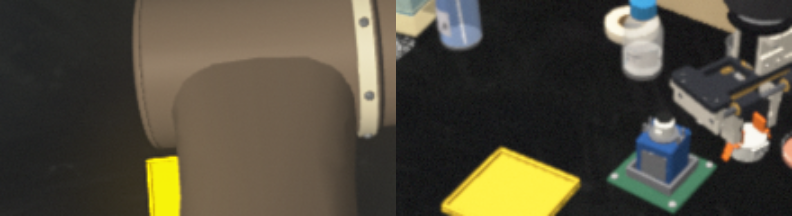

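```bash
python3 - <<'E'
from h import *
import pickle
o,s=pickle.load(open("w16.pkl","rb"))
Q=[watz(o,s,a,.014) for a in [(281,16),(361,117),(262,195),(180,99)]];c=np.mean(Q,0);print(c.round(4),np.round(Q,4))
d=c-o["tool_pos"];R_=Rw(o["orientation"]);print("tool delta",(R_.T@d).round(4))
st,sc=pickle.load(open("fix0.pkl","rb"))
print("tri",tri([wray(o,s,np.array([271,107])),ray(st,(393,266.5))]))
E
```

```text
[ 0.4613 -0.2449  0.014 ] [[ 0.4196 -0.3326  0.014 ]
 [ 0.3742 -0.204   0.014 ]
 [ 0.5024 -0.1571  0.014 ]
 [ 0.5489 -0.2859  0.014 ]]
tool delta [ 0.0838 -0.      0.1832]
tri (array([ 0.45992147, -0.2436792 ,  0.02877581]), [0.001926223523274358, 0.0019262235232742977])
```

```bash
python3 -m pendant '[[0.02,0,0,0,0,0,-0.6],[0.05,0,0,0,0,0,-0.6],[0.075,0,0.01,0,0,0,-0.6],[0.084,0,0.03,0,0,0,-0.6],[0.084,0,0.06,0,0,0,-0.6],[0.084,0,0.09,0,0,0,-0.6],[0.084,0,0.115,0,0,0,-0.6],[0.084,0,0.135,0,0,0,-0.6],[0.084,0,0.15,0,0,0,-0.6],[0.084,0,0.157,0,0,0,-0.6],[0.084,0,0.157,0,0,0,-0.6]]'; python3 w.py w17 170 130 200 150 4
```

```text
clock: 20.42
tool_pos: [0.4609, -0.2454, 0.0399]
orientation: [180.0, -0.0, -109.3]
force: [-1.2, -0.8, -0.2]
opening: 0.0377
[ 0.4609 -0.2454  0.0399] [ 1.7997e+02 -1.0000e-02 -1.0935e+02] [ -6.5  18.  -31.7   0.  -40.4 -12.9] 20.43
```

View pics/w17.png

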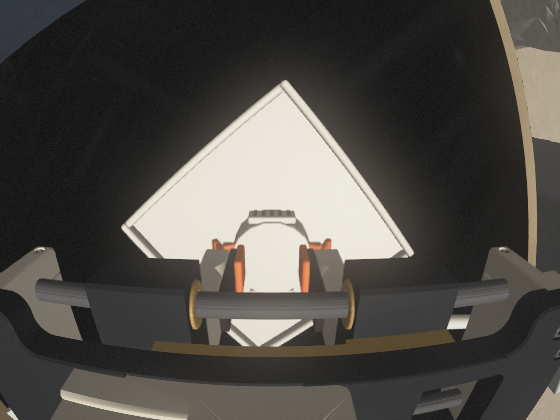

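The cap is over the tray centre. I lower gently until it touches.

```bash
python3 -m pendant '[[0,0,0.002,0,0,0,-0.6],[0,0,0.004,0,0,0,-0.6],[0,0,0.004,0,0,0,-0.6]]';python3 -m pendant '[[0,0,0.0015,0,0,0,-0.6],[0,0,0.0015,0,0,0,-0.6]]';python3 -m pendant '[[0,0,0.0015,0,0,0,-0.6],[0,0,0.0015,0,0,0,-0.6]]'
```

```text
clock: 20.85
tool_pos: [0.4609, -0.2455, 0.0361]
orientation: [-180.0, 0.0, -109.4]
force: [0.5, -0.7, -0.7]
opening: 0.0375
clock: 21.1
tool_pos: [0.4608, -0.2455, 0.0345]
orientation: [180.0, -0.0, -109.4]
force: [-0.4, 0.4, -1.3]
opening: 0.0378
clock: 21.35
tool_pos: [0.4611, -0.2455, 0.0334]
orientation: [-180.0, -0.0, -109.4]
force: [-1.3, -0.1, 3.0]
opening: 0.0369
```

```bash
python3 -m pendant '[[0,0,0.0005,0,0,0,-0.6],[0,0,0.0005,0,0,0,-0.6]]';python3 -m pendant '[[0,0,0,0,0,0,0],[0,0,0,0,0,0,0.5],[0,0,0,0,0,0,1],[0,0,0,0,0,0,1],[0,0,0,0,0,0,1]]'; python3 w.py w18 150 80 260 195 3
```

```text
clock: 21.6
tool_pos: [0.4612, -0.2455, 0.0333]
orientation: [-180.0, -0.0, -109.3]
force: [-2.3, 1.5, 8.8]
opening: 0.0372
clock: 22.22
tool_pos: [0.4607, -0.2454, 0.0323]
orientation: [180.0, -0.0, -109.4]
force: [0.0, -0.1, 0.6]
opening: 0.0783
[ 0.4607 -0.2454  0.0323] [ 179.98   -0.   -109.37] [ -6.5  18.6 -32.1  -0.  -39.3 -12.9] 22.23
```

View pics/w18c.png

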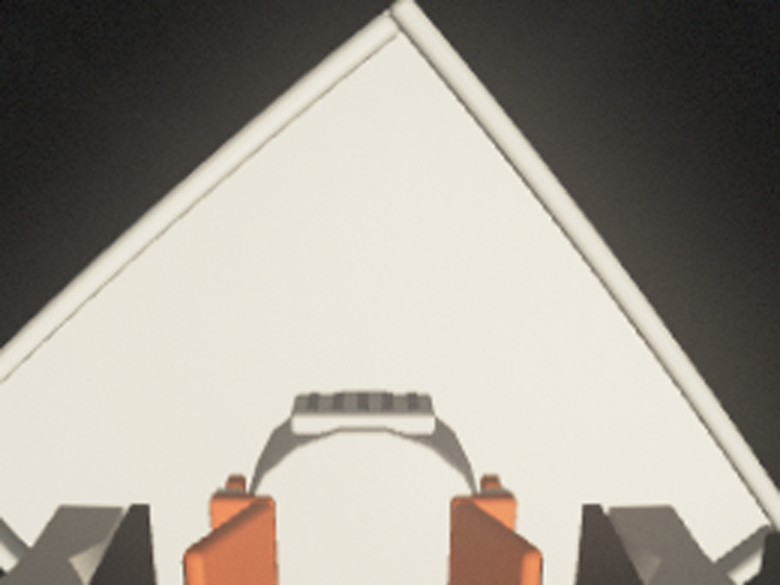

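The cap is released on the tray floor, tabs sprung back and fingers clear. I rise and check.

```bash
python3 -m pendant '[[0,0,0,0,0,0,1],[0,0,-0.015,0,0,0,1],[0,0,-0.04,0,0,0,1],[0,0,-0.08,0,0,0,1],[-0.02,0,-0.13,0,0,0,1],[-0.05,0,-0.17,0,0,0,1],[-0.075,0,-0.17,0,0,0,1],[-0.075,0,-0.17,0,0,0,1],[-0.075,0,-0.17,0,0,0,1]]'; python3 w.py w19 170 20 200 190 3; python3 - <<'E'
from h import *
c=snapshot("scene")["image"];cv2.imwrite("pics/f19.png",cv2.resize(c[170:350,240:430],None,fx=3.2,fy=3.2,interpolation=2))
E
```

```text
clock: 23.4
tool_pos: [0.4854, -0.1748, 0.2028]
orientation: [180.0, -0.0, -109.3]
force: [0.4, -0.0, -0.8]
opening: 0.0877
[ 0.4854 -0.1748  0.2028] [ 1.7999e+02 -1.0000e-02 -1.0934e+02] [  2.    6.5 -21.2   0.  -62.3 -21.4] 23.4
```

View pics/w19c.png

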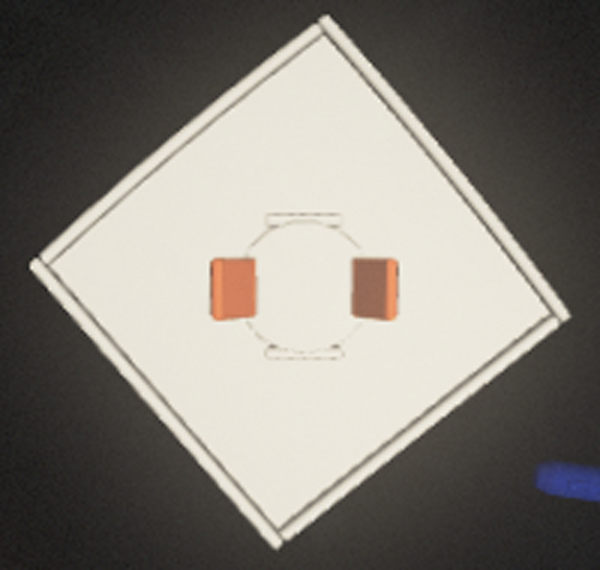

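View pics/f19.png

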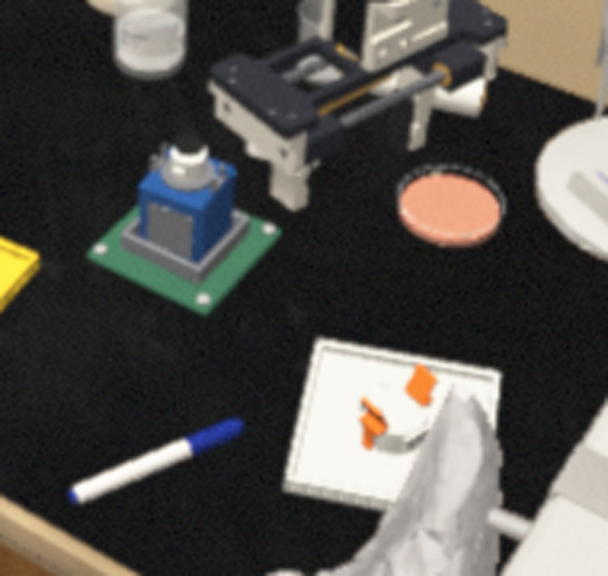

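The cap stands upright in the middle of the tray (crop centre 303,288) and the canister is upright in the nest. The dish and bottle are undisturbed, and the gripper (open, in the air) touches nothing. Handing in.

```bash
python3 -c "
from plant import ctrl
print(ctrl.close_job())"
```

```text
the job is handed in; nothing more can be done
None
```

I opened the canister and handed the job in at about 23.4 s; the interface gave no verdict.

**What I did**
- I carried the canister by the cap's ribbed grips to the green holder, seated it and let go. The tool height at seating (0.0886 m) matched the height expected for fully down.
- I took the cap anew by both orange tabs and squeezed them to about 37 mm over the outside.
- I turned the cap 71° anticlockwise, which includes about 5° of the canister's play in the nest. I did not feel a distinct stop: the turning moment was only about 0.06 N m at the end.
- I lifted it off cleanly and set it down on the white tray with under 10 N before letting go.

**Last checks**
- The wrist picture shows the cap upright near the tray's centre, tabs sprung back.
- The scene picture shows the canister upright in the nest, turned about 5° within its play. The gripper is open and clear of everything, and the dish and bottle look untouched.
- The timer was hidden behind the gripper in that last picture. It was in place in earlier wrist pictures, and nothing came near it.

**Disagreement:** the top camera read positions 1 to 2 mm off from the wrist camera. I used the wrist values, and the fit and placing confirmed them.

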